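# Lift the glass weight out of the pickling jar with the telescopic fork

## Task

The glass pickling weight is still at the bottom of the tall glass jar: take the fork picker out of its stoneware tube, feel at a crawl for the weight, as it is all glass and must be pressed only lightly, work the fork under its knob and lift it straight out. Set the weight down gently, upright and wholly on the cork coaster, then hang the picker back in its tube. Keep the gripper off the glass, and leave the jar and the other things on the shelf where they stand.

Things in the scene. Friction and masses are not known exactly. Their poses are not given: they have to be found in the camera images.
- picker: Telescopic fork picker, 75 g, hanging upright by its round black collar (44 mm across, 4 mm thick) in the tube. Origin: middle of the collar's underside, on the handle's axis; z up along the handle, x the way the fork opens. The shank below telescopes and was left pulled out by an unknown amount that no reading gives and must be felt or seen; friction holds it up to about 40 N.
- picker_grip (a point): Point on the picker's dark wooden handle, on its axis 30 mm above the collar's underside, good for gripping from above. The handle runs from 4 to 74 mm above the collar's underside, 18 mm along the picker's x and 14 mm along its y; grip the 14 mm way.
- picker_ref (a point): Point of the handle part (it does not follow the telescope), on the axis 105 mm under the picker's origin. The underside of the 4 mm thick fork lies 0 to 22 mm below this level. Fork, in picker axes from here: 21 mm wide in y, slot 12 mm wide, closed at x = -4.5, open to +x; tine tips flare and reach x = +6.5; shank strip 8 mm wide at x = -12.8 to -9.8 (to -7.8, 10 wide, in the top 45 mm).
- stand: Fixed blue stoneware tube, 48 mm across (58 at the foot), 138 mm tall, open at the top; bore 36 mm across, floor 6 mm up. Origin: centre of its underside, z up. The picker hangs in it, collar on the rim, the picker's origin 138 mm above this one.
- jar: Loose tall clear glass jar, open, no lid, 0.8 kg, 76 mm across, 130 mm tall, straight bore 68 mm across, glass floor 8 mm thick. Origin: centre of its underside, z up.
- weight: Pickling weight, about 170 g: green glass disc 62 mm across, 22 mm thick; steel knob: stem 9 mm across from 22 to 28.5 mm up, round head 18 mm across from 28.5 to 36.5 mm up, so the fork has 2.5 mm to spare in height between disc and head. Touch it at a crawl, about 5 mm/s: 12 mm/s peaks over 15 N. Origin: centre of its underside, z up. At first flat on the jar's floor, free to slide about 3 mm.
- coaster: Fixed round cork coaster, 120 mm across, 8 mm thick. Origin: centre of its underside, z up; lies on the shelf, whose top is 26 mm above the work surface.
- thermometer: Bystander: round dial room thermometer with white plastic frame, 88 mm across, standing 94 mm tall on a small foot. Origin: centre of its underside.
- timer: Bystander: green plastic egg timer with turning knob, 64 mm across, 60 mm tall. Origin: centre of its underside.
- spice_jar: Bystander: closed glass spice jar, 45 mm across, 86 mm tall. Origin: centre of its underside.
- crusher: Bystander: stainless steel screw pill crusher, 50 mm across, 98 mm tall with its cross bar. Origin: centre of its underside.
Things that resemble listed ones, but are neither listed nor needed, are in the scene too. What is shaped like the picker but green, red or yellow is not meant.

How it is judged:
By the outcome, as a careful person would: the job done as asked, in the order asked, and still so for the second after the job is handed in, with the robot touching nothing.
It also fails if it takes over 72 s, if anything falls off the work surface, if the arm or the gripper's body presses on something with over 40 N, if the wrist force passes 120 N, or if a joint passes its speed limit or range.

## Robot

A 6-joint arm with a two-finger parallel gripper is mounted at the origin on the work surface. World frame = base frame: x ahead of the robot, y to its left, z up, the work surface at z = 0. Lengths are in mm, angles in rad, forces in N, time in s.
With the tool pointing down it reaches from about 350 to 875 mm from the base axis. Payload 4.2 kg.
Tool frame: the origin (TCP) lies at the very end of the fingers, on their centre line; the grasp point (between the pads) lies 19 mm behind it (arm.pinch_z is the distance from the TCP to the grasp point, in mm); x points along the fingers, y is the direction in which the jaws open and shut, and the axes are right-handed (so a half turn about x gives the same grasp; the last joint's range is limited). The gripper opens to 85 mm and grips with 20 to 120 N. Pads are 22 mm wide; open, the fingers measure 114 mm over their backs; the gripper's body (76 mm by 85 mm) begins 54 mm behind the grasp point. The pads swing forward as they close: fully open they stand 13 mm farther back than shut.
Start: joints at [1.558, 0.385, 0.008, 0, -1.194, -0.259], TCP at [167.759, 602.043, 231.312] pointing down, gripper open.
Joint ranges: [-3.14, 3.14], [-1.21, 2.06], [-1.07, 1.41], [-3.16, 2.05], [-2.99, -0.16], [-3.1, 3.1]. Speed limits (rad/s): [2.79, 2.79, 3.14, 3.14, 3.14, 3.14].

## Interface

Orientations are given as a unit quaternion [x, y, z, w].
In Python, from bench import arm gives the robot as it stands.
- The arm moves only by the tool drive_tool, never from a script. Its argument "motion" is a list of rows, each a list of 4 numbers: the shift along the tool's x, y, z in mm, then the turn about the tool's x in degrees. In form: [[dx, dy, dz, spin], ...]. A call has 1 to 10 rows; each row shifts and turns the commanded pose from where the row before left it, along the tool's axes as they then stand; what a row does not reach is not made up. A row lasts 1/12 s, in which the tool goes at most 41.7 mm and 7.16 degrees, less where a joint would pass 70% of its speed; a pose out of reach is approached as far as the arm can. A call with a gripper value outside its range is refused whole. "grip" is the finger opening in mm, from 0 to 85.4, set as the call begins (left out, the last holds). The fingers move at their own pace and stop on an object; the grip force is fixed at half the most. Time passes only in rows, so rows that do not move let the fingers close. It gives the time, the measured TCP pose, the force and the opening at its end, in the units of the state.
- arm.read_state(): the state, without advancing time (a new reading comes with each control period).
- arm.get_image(name): name is "scene" or "side" or "wrist"; returns the picture (400x640x3 uint8, red, green, blue); there is no depth.
- arm.calibration(name): a dict with "K" (3x3 intrinsics, pixels), "eye" and "attitude" of the camera in the world; the wrist camera has in their place "T_tool_cam" (4x4, takes a point from camera to tool coordinates, whose origin is the TCP and whose axes are the tool frame's). Camera axes: x right, y up, looking along -z (the intrinsics and any distortion apply to the point x, -y, -z); pixel columns grow to the right and rows downward; lengths in mm; the calibration is good to about 2 mm. A picture is of the moment at which its call begins: read the wrist's pose just before it. calibration takes no time and is no camera call.
- arm.job_done(): hands the job in, once; it reports no verdict.
The state is a dict: "clock": time; "joints": joint angles; "joint_vel": joint speeds; "joint_efforts": joint torques, N m; "position": TCP position; "ee_rot": TCP orientation; "contact_force": force on the tool from outside, world axes, zero at the start; "wrist_torque": the same for the moment, N m; "gripper_width": finger opening in mm.
Only numpy, scipy, OpenCV 4.12 (cv2) and the standard library are available. Lean on these libraries where they do the work, as an engineer would, in place of code of your own. Each camera call takes 0.05 s, during which the arm holds its last target. There are 200 camera calls.

## Working session

There is one attempt and no reset: what is moved stays moved. The work goes in short steps, Python scripts to look and compute and a tool call to move; the robot and the scene stay as the last step left them, time stands still between calls to the robot, and variables do not carry over. Pictures are saved under pics/ and viewed, about 8 in all and at most 12, crops included, and the job is handed in when it is done.

Besides the shell and the picture viewer there is one more tool, called after "Call:" as name([rows], argument=value, ...), one row to a line, values as JSON. drive_tool: Moves the arm, as the interface text tells. Its arguments: {"type":"object","properties":{"motion":{"type":"array"},"grip":{"type":"number"}},"required":["motion"]}

```bash
mkdir -p pics; ls; python3 - <<'E'
from bench import arm
import cv2,numpy as np
s=arm.read_state();print(s)
for n in("scene","side","wrist"):
    c=arm.calibration(n);print(n,{k:np.round(v,3).tolist() if not isinstance(v,str) else v for k,v in c.items()})
    cv2.imwrite(f"pics/{n}0.png",arm.get_image(n)[:,:,::-1])
E
```

```text
pics
{'clock': 0.0, 'joints': array([ 1.55761569e+00,  3.85529656e-01,  6.60925642e-03, -4.71938170e-04,
       -1.19400019e+00, -2.58579476e-01]), 'joint_vel': array([ 0.00235039,  0.00115345, -0.00091207,  0.00075687,  0.0009006 ,
        0.00086637]), 'joint_efforts': array([-1.32619784e-04, -3.92286587e+01,  1.88399488e+01,  4.18620989e+00,
       -4.58254537e-03, -1.72262919e-06]), 'position': array([167.61172795, 601.49285341, 230.23535552]), 'ee_rot': array([-0.70051827,  0.09661162,  0.70064227,  0.09508287]), 'contact_force': array([ 0.36470919, -0.76444816,  0.41647838]), 'wrist_torque': array([-0.02607915, -0.03712518, -0.00709892]), 'gripper_width': 85.54558524780536}
scene {'K': [[504.582, 0.0, 319.214], [0.0, 504.582, 197.387], [0.0, 0.0, 1.0]], 'eye': [1537.943, -574.74, 1203.548], 'attitude': [0.352, 0.21, 0.478, 0.777]}
side {'K': [[391.124, 0.0, 318.071], [0.0, 391.124, 196.108], [0.0, 0.0, 1.0]], 'eye': [-104.782, -718.415, 762.79], 'attitude': [0.449, -0.168, -0.291, 0.828]}
wrist {'K': [[278.407, 0.0, 318.325], [0.0, 278.407, 201.817], [0.0, 0.0, 1.0]], 'T_tool_cam': [[0.0, 0.288, -0.958, -142.756], [1.0, -0.0, 0.0, -0.657], [-0.0, -0.958, -0.288, -72.408], [0.0, 0.0, 0.0, 1.0]]}
```

View pics/scene0.png

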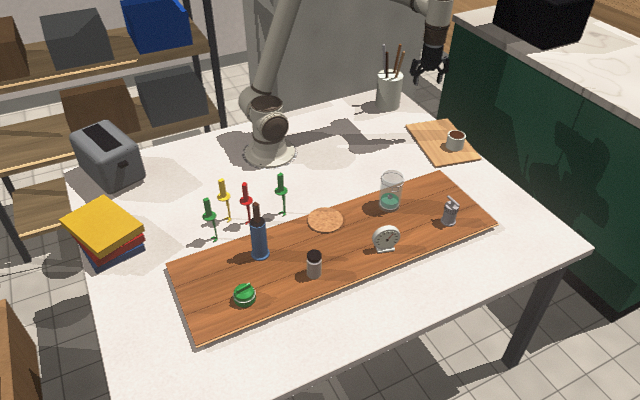

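View pics/side0.png

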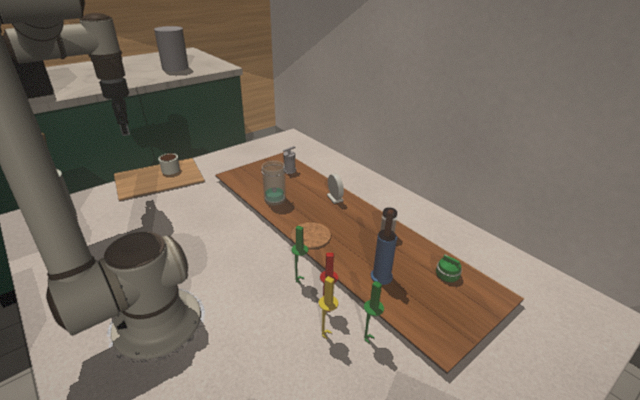

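The scene view shows the blue tube with the black picker at about (260,235), the coaster at (325,220) and the jar at (391,190). In the side view they are at (385,255), (312,235) and (274,183).

```bash
cat > h.py <<'E'
from bench import arm
import cv2,numpy as np
from scipy.spatial.transform import Rotation as R
def cam(n,s=None):
    c=arm.calibration(n);K=np.array(c["K"])
    if n=="wrist":
        s=s or arm.read_state();Rt=R.from_quat(s["ee_rot"]).as_matrix();T=np.array(c["T_tool_cam"])
        return K,Rt@T[:3,:3],Rt@T[:3,3]+s["position"]
    return K,R.from_quat(c["attitude"]).as_matrix(),np.array(c["eye"])
def ray(C,uv):
    K,A,e=C;d=np.linalg.inv(K)@[uv[0],uv[1],1];d=A@[d[0],-d[1],-d[2]];return e,d/np.linalg.norm(d)
def onz(C,uv,z):
    e,d=ray(C,uv);return e+d*(z-e[2])/d[2]
def proj(C,p):
    K,A,e=C;q=A.T@(np.asarray(p,float)-e);q=K@[q[0],-q[1],-q[2]];return q[:2]/q[2]
def tri(rs):
    M=sum(np.eye(3)-np.outer(d,d) for e,d in rs);b=sum((np.eye(3)-np.outer(d,d))@e for e,d in rs);return np.linalg.solve(M,b)
def totool(p,s=None):
    s=s or arm.read_state();return R.from_quat(s["ee_rot"]).as_matrix().T@(np.asarray(p)-s["position"])
E
python3 - <<'E'
from h import *
S=cam("scene");D=cam("side")
f=lambda *a:print(*[np.round(x,1).tolist() for x in a])
def mask(n,lo,hi,C,z,box):
    im=cv2.cvtColor(cv2.imread(f"pics/{n}0.png"),cv2.COLOR_BGR2HSV);m=cv2.inRange(im,lo,hi);b=np.zeros_like(m);x0,y0,x1,y1=box;b[y0:y1,x0:x1]=m[y0:y1,x0:x1]
    c=max(cv2.findContours(b,0,1)[0],key=cv2.contourArea);return c[:,0]
# coaster: hand ellipse centre
f(onz(S,(325,220),34),onz(D,(312,235),34))
bs=mask("scene",(100,60,30),(125,255,255),S,0,(235,200,290,270));bd=mask("side",(100,60,20),(125,255,255),D,0,(365,220,405,295))
for c,C in((bs,S),(bd,D)):
    print(cv2.boundingRect(c),cv2.minAreaRect(c))
    f(onz(C,cv2.minAreaRect(c)[0],26+69))
f(tri([ray(S,cv2.minAreaRect(bs)[0]),ray(D,cv2.minAreaRect(bd)[0])]))
f(onz(S,(391,205),26),onz(D,(275,198),26))  # jar
for n,b in(("scene",(360,150,430,230)),("side",(250,150,300,220))):
    c=mask(n,(60,30,30),(95,255,255),None,0,b);print(cv2.boundingRect(c));m=cv2.moments(c);f(onz(cam(n),(m['m10']/m['m00'],m['m01']/m['m00']),26+8+11))
f(R.from_quat(arm.read_state()["ee_rot"]).as_matrix())
a=cv2.imread("pics/scene0.png")[140:280,220:420];b=cv2.imread("pics/side0.png")[150:300,250:450]
cv2.imwrite("pics/c1.png",np.hstack([cv2.resize(a,(400,300),interpolation=2),cv2.resize(b,(400,300),interpolation=2)]))
E
```

```text
[478.3, 2.5, 34.0] [470.7, -4.5, 34.0]
(250, 224, 19, 36) ((259.169189453125, 241.78379821777344), (34.90437316894531, 16.39951515197754), 85.76361083984375)
[528.6, -248.5, 95.0]
(371, 271, 7, 10) ((373.4000244140625, 276.3000183105469), (9.838699340820312, 4.0249223709106445), 63.43495178222656)
[439.9, -279.1, 95.0]
[483.7, -238.3, 42.4]
[507.0, 245.8, 26.0] [503.5, 241.2, 26.0]
(381, 193, 18, 16)
[500.5, 239.7, 45.0]
(266, 188, 17, 13)
[497.0, 236.5, 45.0]
[[-0.0, -0.3, -1.0], [-0.0, -1.0, 0.3], [-1.0, 0.0, -0.0]]
```

View pics/c1.png

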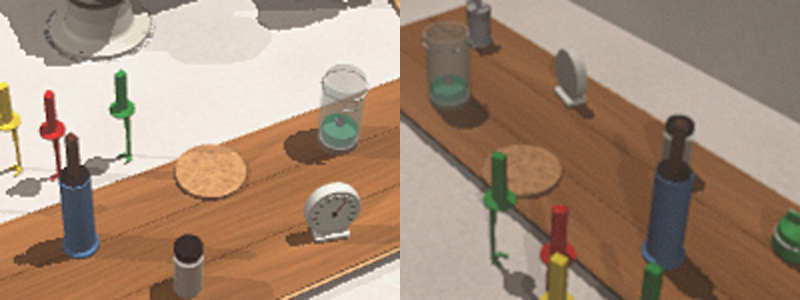

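The crops agree: picker in the blue tube near (528,-248), coaster near (475,0), jar near (500,240) with the weight inside. I'll move to an overview with the wrist camera for close measurement.

Call:
drive_tool([
  [-19,23,-26,0],
  [-19,23,-29,0],
  [-19,23,-29,0],
  [-19,23,-29,0],
  [-19,23,-29,0],
  [-19,23,-29,0],
  [-19,23,-29,0],
  [-19,23,-29,0],
  [-19,23,-29,0],
  [-19,23,-29,0],
])

```text
clock: 0.98
position: [382.9, 301.5, 422.3]
ee_rot: [-0.701, 0.096, 0.701, 0.096]
contact_force: [1.3, 0.6, -0.1]
gripper_width: 85.2
```

Call:
drive_tool([
  [0,23,-33,0],
  [0,23,-33,0],
  [0,23,-33,0],
  [0,23,-33,0],
  [0,24,-33,0],
  [0,24,-34,0],
  [0,0,0,-5.2],
  [0,0,0,-5.2],
  [0,0,0,-5.2],
  [0,0,0,0],
])

```text
clock: 1.82
position: [536.7, 114.6, 420.8]
ee_rot: [-0.707, -0.0, 0.707, -0.0]
contact_force: [0.0, -0.5, -0.2]
gripper_width: 85.3
```

```bash
python3 - <<'E'
from h import *
s=arm.read_state();print(s["position"],s["contact_force"],s["clock"]);print(R.from_quat(s["ee_rot"]).as_matrix().round(3))
C=cam("wrist",s)
im=arm.get_image("wrist")[:,:,::-1];cv2.imwrite("pics/w1.png",im)
for p in [(528,-248,164),(475,0,34),(503,240,156)]:print(proj(C,p))
E
```

```text
[536.69118388 114.64020784 420.77610724] [ 0.00328667 -0.48592168 -0.2299904 ] 1.8167
[[-0.001  0.001 -1.   ]
 [-0.    -1.    -0.001]
 [-1.     0.     0.001]]
[567.47794923 176.30415031]
[377.20117521 189.41046354]
[235.9532109  191.19596506]
```

View pics/w1.png

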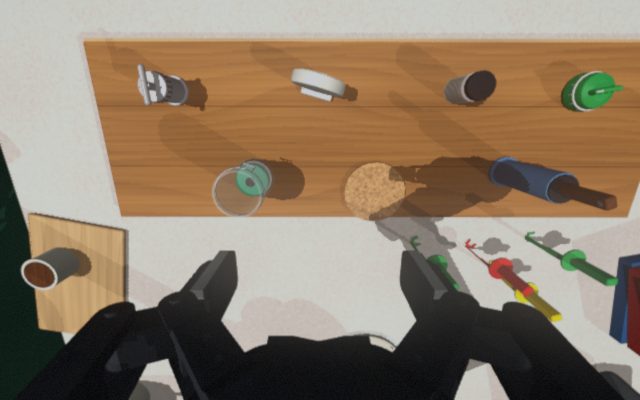

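The wrist view shows the jar rim around (239,190) with the weight inside at about (254,179), the coaster at (375,190) and the tube from (507,170) to (555,187), its handle ending at (607,200). All agree with the coarse positions. Next I'll put the camera straight over the jar.

Call:
drive_tool([
  [20,-21,18,0],
  [20,-21,18,0],
  [20,-21,18,0],
  [20,-21,18,0],
  [20,-21,18,0],
  [20,-20,18,0],
  [0,0,0,0],
  [0,0,0,0],
])

```text
clock: 2.53
position: [427.2, 240.7, 300.5]
ee_rot: [-0.707, -0.0, 0.708, -0.001]
contact_force: [1.1, 0.6, 1.2]
gripper_width: 85.3
```

```bash
python3 - <<'E'
from h import *
s=arm.read_state();print(s["position"],s["contact_force"],s["clock"])
C=cam("wrist",s)
im=arm.get_image("wrist")[:,:,::-1].copy();cv2.imwrite("pics/w2.png",im)
u=proj(C,(500,240,100));print(u,proj(C,(500,240,156)),proj(C,(538,240,156)))
np.save("pics/u.npy",u)
x,y=map(int,u);c=im[max(0,y-90):y+90,x-120:x+120];print(max(0,y-90),x-120)
cv2.imwrite("pics/w2c.png",cv2.resize(c,None,fx=3,fy=3,interpolation=2))
E
```

```text
[427.22106518 240.73570073 300.5010032 ] [1.09819502 0.58484468 1.23742538] 2.5333
[319.65034832 117.62560271] [320.01330404 117.63803941] [320.16852666  75.75010344]
27 199
```

View pics/w2c.png

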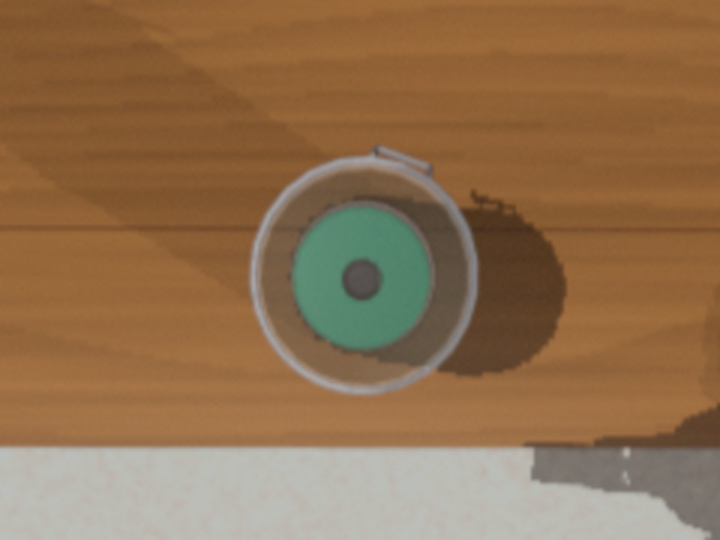

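The top view shows the jar rim as a circle centred near crop (364,275), the green disc near (363,277) and its grey knob near (362,279), with a small tab on the outside of the rim at (405,158). I'll measure these with masks.

```bash
python3 - <<'E'
from h import *
s=arm.read_state();C=cam("wrist",s)
im=cv2.imread("pics/w2.png");h=cv2.cvtColor(im,cv2.COLOR_BGR2HSV)
g=cv2.inRange(h,(65,60,60),(95,255,255));g[:,:280]=0;g[:,370:]=0;g[200:]=0
c=max(cv2.findContours(g,0,1)[0],key=cv2.contourArea);e=cv2.fitEllipse(cv2.convexHull(c));print("disc",e)
f=lambda *a:print(*[np.round(x,1).tolist() for x in a])
f(onz(C,e[0],56))
m=np.zeros_like(g);cv2.fillConvexPoly(m,cv2.convexHull(c),255);k=cv2.erode(m,np.ones((9,9)))&~g
c=max(cv2.findContours(k,0,1)[0],key=cv2.contourArea);e=cv2.fitEllipse(c);print("knob",e);f(onz(C,e[0],70.5))
# rim: hand points of outer edge in crop
pts=np.array([(250,275),(478,275),(364,155),(364,395),(283,190),(283,360),(445,360)])/3+[199,27]
e=cv2.fitEllipse(pts.astype(np.float32));print("rim",e);f(onz(C,e[0],156))
W=np.array([onz(C,p,156)[:2] for p in pts]);A=np.c_[2*W,np.ones(len(W))];x=np.linalg.lstsq(A,(W**2).sum(1),rcond=None)[0];f(x[:2],[np.sqrt(x[2]+x[0]**2+x[1]**2)])
# coaster from w1
s1=dict(position=np.array([536.69,114.64,420.78]),ee_rot=s["ee_rot"]);C1=cam("wrist",s1);f(onz(C1,(375,190.5),34),onz(C1,(555,187),164),onz(C1,(607,201),238),onz(C1,(239,190),156))
E
```

```text
disc ((319.0626525878906, 119.18409729003906), (44.78034973144531, 46.62059783935547), 178.3682861328125)
[499.6, 240.6, 56.0]
knob ((319.0674133300781, 119.70110321044922), (12.293198585510254, 13.068100929260254), 11.285835266113281)
[499.0, 240.6, 70.5]
rim ((320.30389404296875, 118.69767761230469), (76.08222198486328, 80.08972930908203), 178.78274536132812)
[500.4, 239.7, 156.0]
[498.9, 239.6] [38.0]
[473.4, 4.2, 34.0] [512.3, -233.7, 164.0] [512.8, -236.8, 238.0] [505.3, 235.2, 156.0]
```

Jar centre (499,239.6) with fitted radius 38.0 (must be 38), and weight (499.3,240.6). Next is the same overhead view of the tube, near (513,-236).

Call:
drive_tool([
  [-10,39,-2,0],
  [-10,39,-2,0],
  [-10,40,-2,0],
  [0,40,-2,0],
  [0,40,-2,0],
  [0,40,-2,0],
  [0,40,-2,0],
  [0,40,-2,0],
  [0,40,0,0],
  [0,40,0,0],
])

```text
clock: 3.42
position: [444.8, -160.9, 332.9]
ee_rot: [0.708, -0.001, -0.706, -0.001]
contact_force: [0.8, 0.0, 0.5]
gripper_width: 85.6
```

Call:
drive_tool([
  [0,39,0,0],
  [0,39,0,0],
  [0,0,0,0],
  [0,0,0,0],
])

```text
clock: 3.75
position: [444.5, -238.7, 331.8]
ee_rot: [0.707, -0.002, -0.707, -0.002]
contact_force: [-0.3, 0.2, -0.2]
gripper_width: 85.4
```

```bash
python3 - <<'E'
from h import *
s=arm.read_state();print(s["position"],s["contact_force"],s["clock"],s["ee_rot"])
C=cam("wrist",s)
im=arm.get_image("wrist")[:,:,::-1].copy();cv2.imwrite("pics/w3.png",im)
u=proj(C,(513,-236,164));print(u)
x,y=map(int,u);y0=max(0,y-90);c=im[y0:y+90,x-120:x+120];print(y0,x-120)
cv2.imwrite("pics/w3c.png",cv2.resize(c,None,fx=3,fy=3,interpolation=2))
E
```

```text
[ 444.48426306 -238.7481377   331.79297707] [-0.25994236  0.24020202 -0.17128982] 3.75 [ 0.70739087 -0.0023461  -0.70681577 -0.0020292 ]
[316.25402    122.15604073]
32 196
```

View pics/w3c.png

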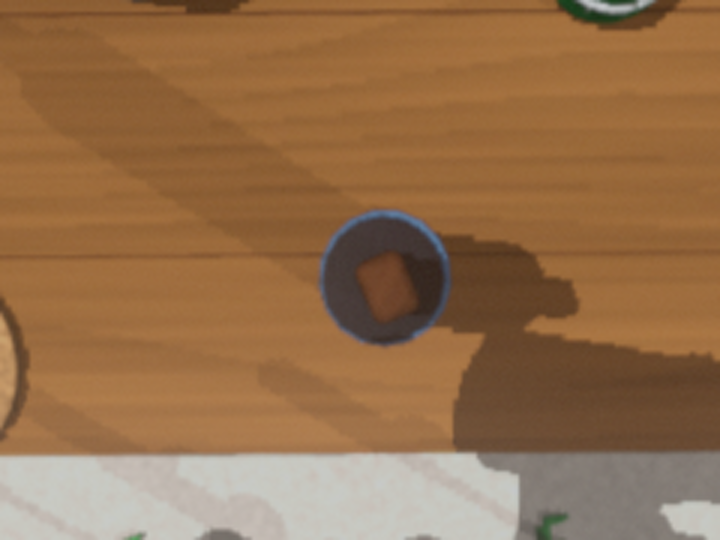

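The overhead view shows the tube's blue rim centred near crop (385,278) and the brown handle top rotated, with corners about (357,270), (395,250), (418,305) and (385,322).

```bash
python3 - <<'E'
from h import *
s=arm.read_state();C=cam("wrist",s)
im=cv2.imread("pics/w3.png");h=cv2.cvtColor(im,cv2.COLOR_BGR2HSV)
f=lambda *a:print(*[np.round(x,1).tolist() for x in a])
roi=np.zeros(h.shape[:2],np.uint8);cv2.circle(roi,(int(196+385/3),int(32+278/3)),17,255,-1)
m=cv2.inRange(h,(0,90,60),(20,255,255))&roi
c=max(cv2.findContours(m,0,1)[0],key=cv2.contourArea);W=np.array([onz(C,p,238)[:2] for p in c[:,0]],np.float32)
r=cv2.minAreaRect(W);print("handle",r,np.round(W.mean(0),1));M=cv2.moments(m,True);f(onz(C,(M['m10']/M['m00'],M['m01']/M['m00']),238));print(M['m00'])
th=.5*np.degrees(np.arctan2(2*M['mu11'],M['mu20']-M['mu02']));print("img angle",th)
roi=cv2.dilate(roi,np.ones((25,25)));b=cv2.inRange(h,(100,60,60),(125,255,255))&roi
c=max(cv2.findContours(b,0,1)[0],key=cv2.contourArea);W=np.array([onz(C,p,164)[:2] for p in c[:,0]],np.float64)
A=np.c_[2*W,np.ones(len(W))];x=np.linalg.lstsq(A,(W**2).sum(1),rcond=None)[0];f(x[:2],[np.sqrt(x[2]+x[0]**2+x[1]**2)])
E
```

```text
handle ((510.0141296386719, -241.8491973876953), (18.545196533203125, 14.234882354736328), 24.840675354003906) [ 510.  -241.9]
[510.2, -241.8, 238.0]
383.0
img angle 66.3357303485024
[510.2, -242.4] [22.3]
```

Handle measures 18.5 x 14.2 mm, yaw 24.5° (mod 180), centred at (510.1,-241.9). The rim circle is at (510.2,-242.4). Both match the given sizes, so I'll align above it.

Call:
drive_tool([
  [0,1.5,-33,0],
  [0,1.5,-33,0],
  [0,0,0,-6.1],
  [0,0,0,-6.1],
  [0,0,0,-6.1],
  [0,0,0,-6.1],
  [0,0,0,0],
  [0,0,0,0],
], grip=50)

```text
clock: 4.47
position: [511.1, -237.9, 332.0]
ee_rot: [0.692, 0.149, -0.691, 0.149]
contact_force: [0.2, -1.3, -0.8]
gripper_width: 49.8
```

```bash
python3 - <<'E'
from h import *
s=arm.read_state();M=R.from_quat(s["ee_rot"]).as_matrix();print(s["position"],s["gripper_width"]);print(M.round(3),np.degrees(np.arctan2(M[1,1],M[0,1])));print(totool((510.1,-241.9,176)))
E
```

```text
[ 511.07600979 -237.89132214  332.01309012] 49.764955145525256
[[ 0.001  0.412 -0.911]
 [-0.    -0.911 -0.412]
 [-1.     0.001 -0.001]] -65.64703194635334
[156.01265872   3.14339989   2.69735785]
```

Call:
drive_tool([
  [0,3.1,2.7,0],
  [32,0,0,0],
  [32,0,0,0],
  [32,0,0,0],
  [30,0,0,0],
  [20,0,0,0],
  [10,0,0,0],
  [0,0,0,0],
  [0,0,0,0],
])

```text
clock: 5.22
position: [510.2, -243.1, 176.1]
ee_rot: [0.691, 0.149, -0.691, 0.15]
contact_force: [1.4, 0.8, 0.3]
gripper_width: 50.1
```

```bash
python3 - <<'E'
from h import *
s=arm.read_state();print(s["position"],s["contact_force"]);print(totool((510.1,-241.9,176)))
E
```

```text
[ 510.15452197 -243.12588808  176.11086621] [1.38287376 0.82479232 0.33699858]
[ 0.1097849  -1.13896036 -0.45692682]
```

Call:
drive_tool([
  [0,0,0,0],
  [0,0,0,0],
])

```text
clock: 5.38
position: [510.7, -243.1, 177.2]
ee_rot: [0.692, 0.149, -0.69, 0.15]
contact_force: [0.7, 0.4, 0.5]
gripper_width: 50.0
```

```bash
python3 - <<'E'
from h import *
s=arm.read_state();print(s["position"],s["contact_force"]);print(totool((510.1,-241.9,176)))
arm.get_image("scene")
s=arm.read_state();print(s["position"],s["contact_force"]);print(totool((510.1,-241.9,176)))
arm.get_image("scene")
s=arm.read_state();print(s["position"],s["contact_force"]);print(totool((510.1,-241.9,176)))
E
```

```text
[ 510.70558847 -243.09733058  177.24446132] [0.71055926 0.40680756 0.51809125]
[ 1.24107047 -1.34356252  0.06004787]
[ 510.49283353 -243.0031057   177.01247316] [-0.62974302 -0.63930539 -0.25398951]
[ 1.01035707 -1.16888509 -0.09564788]
[ 510.29528128 -242.94159546  176.77544646] [ 0.3640852  -0.35809587  0.13958735]
[ 0.77426452 -1.03045313 -0.25110537]
```

Call:
drive_tool([
  [0,-1.0,0,0],
  [0,0,0,0],
])

```text
clock: 5.65
position: [509.3, -241.8, 175.9]
ee_rot: [0.691, 0.149, -0.691, 0.15]
contact_force: [0.8, 0.5, -0.6]
gripper_width: 49.9
```

Call:
drive_tool([
  [0,0,0,0],
  [0,0,0,0],
  [0,0,0,0],
  [0,0,0,0],
  [0,0,0,0],
  [0,0,0,0],
  [0,0,0,0],
], grip=5)

```text
clock: 6.23
position: [509.4, -242.0, 175.6]
ee_rot: [0.691, 0.149, -0.691, 0.15]
contact_force: [-0.4, 0.3, 1.9]
gripper_width: 13.3
```

```bash
python3 - <<'E'
from h import *
P=[];
for i in range(4):
    s=arm.read_state();P.append(np.r_[s["position"],s["contact_force"],s["ee_rot"]]);arm.get_image("scene")
print(np.round(P,3),np.mean(P,0).round(3),s["gripper_width"])
E
```

```text
[[ 5.09391e+02 -2.41992e+02  1.75577e+02 -4.22000e-01  3.44000e-01
   1.91300e+00  6.91000e-01  1.49000e-01 -6.91000e-01  1.50000e-01]
 [ 5.09385e+02 -2.41988e+02  1.75547e+02  1.77000e-01 -4.35000e-01
   1.41300e+00  6.91000e-01  1.49000e-01 -6.91000e-01  1.50000e-01]
 [ 5.09406e+02 -2.41997e+02  1.75564e+02  3.39000e-01  5.57000e-01
   1.73400e+00  6.91000e-01  1.49000e-01 -6.91000e-01  1.50000e-01]
 [ 5.09406e+02 -2.41988e+02  1.75564e+02 -5.31000e-01 -4.56000e-01
   2.84600e+00  6.91000e-01  1.49000e-01 -6.91000e-01  1.50000e-01]] [ 5.09397e+02 -2.41991e+02  1.75563e+02 -1.09000e-01  3.00000e-03
  1.97700e+00  6.91000e-01  1.49000e-01 -6.91000e-01  1.50000e-01] 13.240749419762988
```

Gripped at TCP (509.4,-242.0,175.6), which I'll reuse as the return pose. I'll lift straight out.

Call:
drive_tool([
  [-5,0,0,0],
  [-15,0,0,0],
  [-25,0,0,0],
  [-25,0,0,0],
  [-25,0,0,0],
  [-25,0,0,0],
  [-25,0,0,0],
  [-15,0,0,0],
  [0,0,0,0],
  [0,0,0,0],
])

```text
clock: 7.27
position: [509.0, -241.5, 335.3]
ee_rot: [0.691, 0.15, -0.691, 0.149]
contact_force: [0.5, 0.4, -1.5]
gripper_width: 13.0
```

```bash
python3 - <<'E'
from h import *
F=[]
for i,n in enumerate(["scene","side","wrist","scene"]):
    s=arm.read_state();F.append(s["contact_force"]);im=arm.get_image(n)[:,:,::-1].copy();cv2.imwrite(f"pics/{n}4.png",im)
p=s["position"];print(p,np.mean(F,0),s["gripper_width"],s["clock"]);o=p-[0,0,11.6]
out=[]
for n in("scene","side"):
    C=cam(n);u=proj(C,o-[0,0,60]);print(n,u,proj(C,o-[0,0,105]),proj(C,o-[0,0,127]));x,y=map(int,u)
    c=cv2.imread(f"pics/{n}4.png")[max(0,y-50):y+50,x-45:x+45];print(max(0,y-50),x-45,c.shape);out.append(cv2.resize(c,(270,300),interpolation=2))
w=cv2.imread("pics/wrist4.png")[200:400,220:420] ;out.append(cv2.resize(w,(260,300)))
cv2.imwrite("pics/c4.png",np.hstack(out))
E
```

```text
[ 508.39508552 -241.5137176   333.3861559 ] [ 0.10615826  0.41014101 -1.29818325] 12.969484184616105 7.4167
scene [254.71467292 195.50810387] [255.87958974 207.24162738] [256.43185629 212.80428434]
145 209 (100, 90, 3)
side [388.95332065 201.88426963] [386.79147112 217.57638   ] [385.77511137 224.95378033]
151 343 (100, 90, 3)
```

View pics/c4.png

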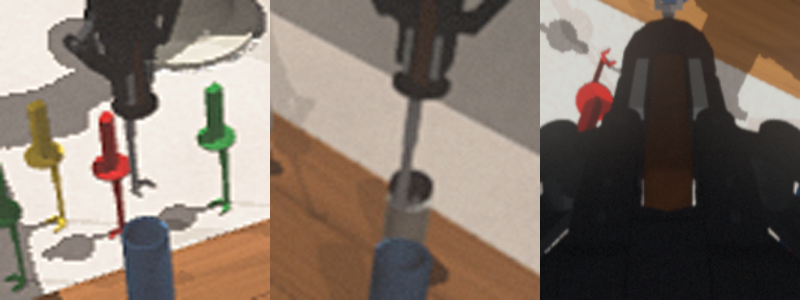

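The fork is out. In the scene view it hangs with its tips pointing right, which gives picker x at +24.5° yaw, opposite to tool z. The fork bottom is about 8 mm below picker_ref, measured roughly. I'll carry it to beside and above the knob.

Call:
drive_tool([
  [0,-20,-8,0],
  [0,-35,-14,0],
  [0,-35,-14,0],
  [0,-35,-14,0],
  [0,-35,-14,0],
  [0,-35,-14,0],
  [0,-35,-14,0],
  [0,-35,-14,0],
  [0,-35,-14,0],
  [0,-35,-14,0],
])

```text
clock: 8.3
position: [491.8, 120.2, 334.5]
ee_rot: [-0.691, -0.149, 0.692, -0.15]
contact_force: [0.7, 0.1, -0.7]
gripper_width: 13.5
```

Call:
drive_tool([
  [0,-35,-14,0],
  [0,-35,-14,0],
  [0,-25,-9,0],
  [0,-13,-1,0],
  [0,0,0,0],
  [0,0,0,0],
  [0,0,0,0],
  [0,0,0,0],
])

```text
clock: 8.97
position: [482.6, 231.4, 335.3]
ee_rot: [-0.691, -0.149, 0.691, -0.149]
contact_force: [0.8, -0.0, -0.8]
gripper_width: 13.6
```

```bash
python3 - <<'E'
from h import *
F=[];Q=[]
for i,n in enumerate(["scene","side","wrist","scene"]):
    s=arm.read_state();F.append(s["contact_force"]);Q.append(s["position"]);im=arm.get_image(n)[:,:,::-1].copy();cv2.imwrite(f"pics/{n}5.png",im)
p=np.mean(Q,0);print(np.round(Q,1),np.mean(F,0),s["clock"],R.from_quat(s["ee_rot"]).as_matrix().round(4).tolist());o=p-[0,0,11.6]
print(totool((483.2,233.3,p[2])))
out=[]
for n in("scene","side"):
    C=cam(n);u=proj(C,o-[0,0,60]);print(n,u,proj(C,o),proj(C,o-[0,0,105]),proj(C,o-[0,0,127]));x,y=map(int,u)
    y0,x0=y-40,x-30;c=cv2.imread(f"pics/{n}5.png")[y0:y+40,x0:x+30];print(y0,x0);out.append(cv2.resize(c,(420,560),interpolation=2)[:,:400])
cv2.imwrite("pics/c5.png",np.hstack(out))
E
```

```text
[[482.6 231.4 335.3]
 [482.7 231.4 335.4]
 [482.7 231.5 335.5]
 [482.7 231.6 335.5]] [ 0.53962027 -0.03067593 -0.7994171 ] 9.1167 [[0.0002, 0.4122, -0.9111], [0.0002, -0.9111, -0.4122], [-1.0, -0.0001, -0.0003]]
[ 0.0824694  -1.22025038 -1.0436194 ]
scene [390.83355056 146.46008966] [392.85594929 130.66839394] [389.38146108 157.79858336] [388.6907049  163.19228308]
106 360
side [267.7876176  136.67552855] [266.72110895 118.12198342] [268.550347 149.94437 ] [268.91229187 156.24095329]
96 237
```

View pics/c5.png

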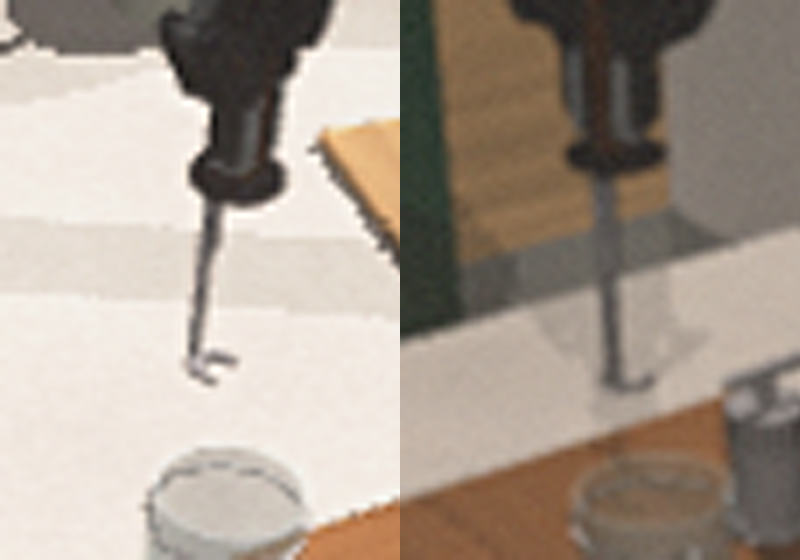

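Both cameras show the fork above the jar. Scene crop tips are at (237,360) and (215,380) with the shank foot at (192,370). Side crop tips are at (652,378) and (612,385).

```bash
python3 - <<'E'
from h import *
ax=np.array([482.7+.6,231.5+.3]);oz=335.4-11.6
X=np.array([.911,.412]);Y=np.array([-.412,.911])
def est(n,uv,x,y):
    C=cam(n);q=ax+x*X+y*Y;zs=np.linspace(oz-140,oz-90,501);pr=np.array([proj(C,[*q,z]) for z in zs])
    i=np.argmin(abs(pr[:,1]-uv[1]));print(n,x,y,"e at feature centre",round(oz-105-zs[i],1),"col err",round(pr[i,0]-uv[0],1))
c=lambda x,y,x0,y0:(x/7+x0-.4,y/7+y0-.4)
est("scene",c(237,360,360,106),6,9);est("scene",c(215,380,360,106),6,-9);est("scene",c(192,368,360,106),-11,0)
est("side",c(252,378,237,96),6,-9);est("side",c(240,386,237,96),0,-9);est("side",c(212,385,237,96),-11,0)
for n,uv in(("scene",c(240,188,360,106)),("side",c(215,155,237,96))):   # collar centre should be z=oz+2
    C=cam(n);zs=np.linspace(oz-20,oz+20,401);pr=np.array([proj(C,[*ax,z]) for z in zs]);i=np.argmin(abs(pr[:,1]-uv[1]));print(n,"collar dz",zs[i]-oz-2,pr[i,0]-uv[0])
E
```

```text
scene 6 9 e at feature centre -1.1 col err -0.8
scene 6 -9 e at feature centre -0.1 col err -0.7
scene -11 0 e at feature centre 6.5 col err -0.5
side 6 -9 e at feature centre -0.4 col err -0.5
side 0 -9 e at feature centre 0.9 col err 0.2
side -11 0 e at feature centre -2.2 col err -0.2
scene collar dz -8.300000000000011 -1.0527187323845624
side collar dz -1.0 -0.5042353431620654
```

The fork comes out near e ≈ 0–4 mm, roughly. I'll correct laterally, lower into the jar mouth and check with the wrist camera.

Call:
drive_tool([
  [0,-1.2,-1.0,0],
  [0,0,0,0],
  [20,0,0,0],
  [20,0,0,0],
  [10,0,0,0],
  [0,0,0,0],
  [0,0,0,0],
  [0,0,0,0],
])

```text
clock: 9.83
position: [483.7, 234.4, 286.6]
ee_rot: [0.692, 0.15, -0.69, 0.15]
contact_force: [0.6, -0.1, 0.2]
gripper_width: 13.3
```

```bash
python3 - <<'E'
from h import *
s=arm.read_state();C=cam("wrist",s);print(s["position"],s["contact_force"],totool((483.2,233.3,s["position"][2])))
im=arm.get_image("wrist")[:,:,::-1].copy();cv2.imwrite("pics/w6.png",im)
print(arm.read_state()["position"])
ax=s["position"]+[.62,.28,-11.6];X=np.array([.911,.412,0]);Y=np.array([-.412,.911,0])
u=proj(C,(499.2,240.6,70.5));print("knob",u,"tips",[proj(C,ax+6.5*X+y*Y-[0,0,103]) for y in(-9,9)],"rim c",proj(C,(498.9,239.6,156)))
x,y=map(int,u);y0=y-60;x0=x-80;c=im[y0:y+60,x0:x+80].copy()
c=cv2.resize(c,None,fx=5,fy=5,interpolation=2);print(y0,x0);cv2.imwrite("pics/w6c.png",c)
E
```

```text
[483.69391763 234.44082128 286.56132822] [ 0.63153735 -0.13095283  0.22093026] [-0.00197878  0.83421599  0.92168736]
[483.65817509 234.50040136 286.71150131]
knob [319.83324465 163.96607083] tips [array([329.09416191, 190.51326431]), array([310.22640223, 190.4808418 ])] rim c [321.16405487 178.01028882]
103 239
```

View pics/w6c.png

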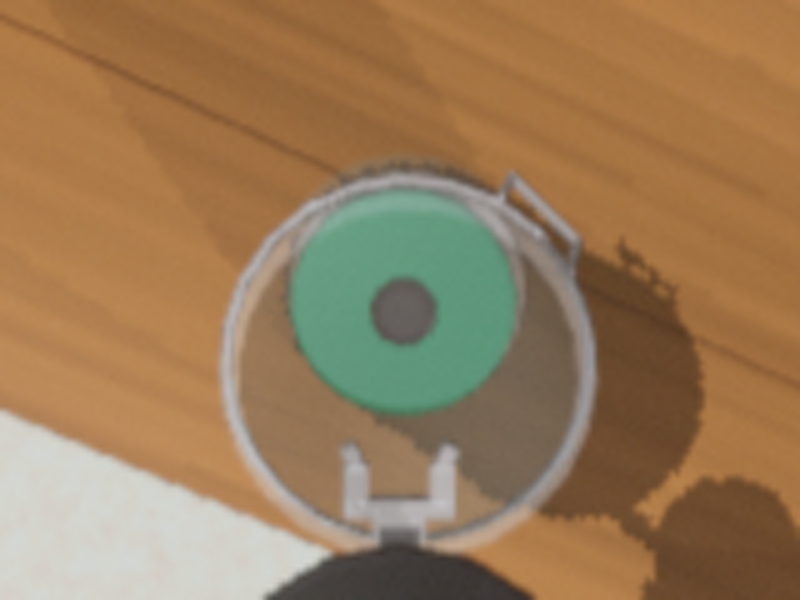

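The wrist view shows the fork in the jar mouth, opening toward the knob. Its tips are at crop (352,447) and (449,450), the knob is at (403,311), and the rim spans 220 to 597. Everything is within about 1 mm of prediction, so I'll shift 1.0 mm in y and 0.8 mm back, then lower to just above knob height.

Call:
drive_tool([
  [0,1.0,0.8,0],
  [0,0,0,0],
  [12,0,0,0],
  [15,0,0,0],
  [15,0,0,0],
  [15,0,0,0],
  [15,0,0,0],
  [12,0,0,0],
  [6,0,0,0],
  [2,0,0,0],
])

```text
clock: 10.72
position: [482.4, 232.6, 192.6]
ee_rot: [-0.691, -0.149, 0.692, -0.15]
contact_force: [-0.1, -0.8, -0.4]
gripper_width: 13.5
```

Call:
drive_tool([
  [0,0,0,0],
  [0,0,0,0],
  [0,0,0,0],
  [0,0,0,0],
])

```text
clock: 11.05
position: [483.1, 233.1, 194.2]
ee_rot: [0.692, 0.15, -0.691, 0.149]
contact_force: [-0.7, -0.3, -0.8]
gripper_width: 13.3
```

```bash
python3 - <<'E'
from h import *
s=arm.read_state();C=cam("wrist",s);print(s["position"],s["contact_force"],totool((483.2,233.3,s["position"][2])))
im=arm.get_image("wrist")[:,:,::-1].copy();cv2.imwrite("pics/w7.png",im)
P=[]
for i in range(4):
    s2=arm.read_state();P.append(s2["contact_force"]);arm.get_image("scene")
print(s2["position"],np.round(P,2),np.mean(P,0),s2["wrist_torque"])
ax=s["position"]+[.62,.28,-11.6];X=np.array([.911,.412,0]);Y=np.array([-.412,.911,0])
u=proj(C,(499.2,240.6,70.5));print("knob",u,"tips",[proj(C,ax+6.5*X+y*Y-[0,0,103]) for y in(-9,9)],"rim c",proj(C,(498.9,239.6,156)))
x,y=map(int,u);y0=y-60;x0=x-80;c=im[y0:y+60,x0:x+80].copy()
c=cv2.resize(c,None,fx=5,fy=5,interpolation=2);print(y0,x0);cv2.imwrite("pics/w7c.png",c)
E
```

```text
[483.05434375 233.12872688 194.18173372] [-0.7105697  -0.33887778 -0.77354857] [ 0.0003805  -0.09569297 -0.20345253]
[482.73591832 232.92679797 193.61277487] [[ 0.12  0.76 -0.25]
 [ 0.23 -0.64 -0.99]
 [ 0.25  1.   -0.87]
 [ 0.3   0.19 -1.49]] [ 0.22359963  0.3279057  -0.89848335] [-0.00873353  0.0092195   0.02007518]
knob [319.54172786 177.56360681] tips [array([329.14992876, 190.45264791]), array([310.28054787, 190.42134892])] rim c [321.31225635 204.12189563]
117 239
```

View pics/w7c.png

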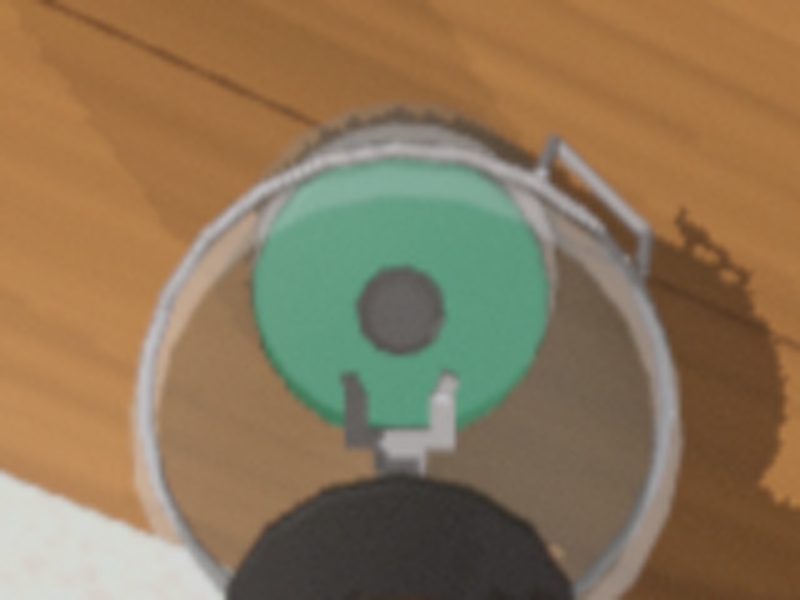

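The view shows the fork centred on the knob: tips at (352,376) and (449,378), knob at (400,310). The tips clear the head. I'll approach, then crawl.

Call:
drive_tool([
  [1,0,0,0],
  [1,0,0,0],
  [1,0,0,0],
  [1,0,0,0],
  [1,0,0,0],
  [1,0,0,0],
  [1,0,0,0],
  [0.6,0,0,0],
  [0.4,0,0,0],
  [0,0,0,0],
])

```text
clock: 12.13
position: [482.6, 232.8, 185.2]
ee_rot: [-0.691, -0.15, 0.691, -0.15]
contact_force: [0.8, 0.0, -0.6]
gripper_width: 13.1
```

Call:
drive_tool([
  [0.4,0,0,0],
  [0.4,0,0,0],
  [0.4,0,0,0],
  [0.4,0,0,0],
  [0.4,0,0,0],
])

```text
clock: 12.55
position: [482.7, 232.8, 183.3]
ee_rot: [-0.691, -0.15, 0.691, -0.15]
contact_force: [0.4, 0.4, -0.7]
gripper_width: 13.3
```

Call:
drive_tool([
  [0.4,0,0,0],
  [0.4,0,0,0],
  [0.4,0,0,0],
  [0.4,0,0,0],
])

```text
clock: 12.88
position: [482.7, 232.8, 181.7]
ee_rot: [-0.691, -0.15, 0.691, -0.15]
contact_force: [-0.3, 0.0, -1.4]
gripper_width: 13.3
```

Call:
drive_tool([
  [0.4,0,0,0],
  [0.4,0,0,0],
  [0.4,0,0,0],
  [0.4,0,0,0],
])

```text
clock: 13.22
position: [482.7, 232.9, 180.1]
ee_rot: [-0.691, -0.15, 0.691, -0.15]
contact_force: [-0.5, 0.3, 0.2]
gripper_width: 13.5
```

Call:
drive_tool([
  [0.4,0,0,0],
  [0.4,0,0,0],
])

```text
clock: 13.38
position: [482.7, 232.8, 179.3]
ee_rot: [-0.691, -0.15, 0.691, -0.15]
contact_force: [-0.7, -0.6, -0.4]
gripper_width: 13.4
```

Call:
drive_tool([
  [0.4,0,0,0],
  [0.4,0,0,0],
  [0.4,0,0,0],
])

```text
clock: 13.63
position: [482.7, 232.9, 178.1]
ee_rot: [0.691, 0.15, -0.691, 0.15]
contact_force: [0.4, 0.7, -1.0]
gripper_width: 13.5
```

Call:
drive_tool([
  [0.4,0,0,0],
  [0.4,0,0,0],
  [0.4,0,0,0],
])

```text
clock: 13.88
position: [482.7, 232.8, 176.9]
ee_rot: [0.691, 0.15, -0.691, 0.15]
contact_force: [0.3, 0.8, -0.9]
gripper_width: 13.0
```

Call:
drive_tool([
  [0.4,0,0,0],
  [0.4,0,0,0],
  [0.4,0,0,0],
])

```text
clock: 14.13
position: [482.7, 232.8, 175.7]
ee_rot: [-0.691, -0.15, 0.691, -0.15]
contact_force: [-1.0, 0.6, -1.5]
gripper_width: 13.4
```

Call:
drive_tool([
  [0.4,0,0,0],
  [0.4,0,0,0],
  [0.4,0,0,0],
])

```text
clock: 14.38
position: [482.7, 232.9, 174.5]
ee_rot: [-0.691, -0.15, 0.691, -0.15]
contact_force: [0.0, 0.3, -1.7]
gripper_width: 13.3
```

Call:
drive_tool([
  [0.4,0,0,0],
  [0.4,0,0,0],
])

```text
clock: 14.55
position: [482.7, 232.8, 173.7]
ee_rot: [0.691, 0.15, -0.691, 0.15]
contact_force: [-0.4, 0.3, -1.0]
gripper_width: 13.1
```

Call:
drive_tool([
  [0.4,0,0,0],
  [0.4,0,0,0],
])

```text
clock: 14.72
position: [482.7, 232.9, 172.9]
ee_rot: [0.691, 0.15, -0.691, 0.15]
contact_force: [-0.6, 0.0, -1.4]
gripper_width: 13.6
```

Call:
drive_tool([
  [0.4,0,0,0],
  [0.4,0,0,0],
])

```text
clock: 14.88
position: [482.9, 232.9, 172.7]
ee_rot: [0.691, 0.15, -0.691, 0.15]
contact_force: [-1.3, -0.0, 4.1]
gripper_width: 13.4
```

Contact felt at TCP z 172.7 with +5 N, so e ≈ 0. I'll raise to mid-gap and slide under the knob at a crawl.

Call:
drive_tool([
  [-0.6,0,0,0],
  [-0.7,0,0,0],
  [-0.6,-0.2,0,0],
  [0,0,0,0],
  [0,0,-0.6,0],
  [0,0,-0.6,0],
  [0,0,-0.6,0],
  [0,0,-0.6,0],
  [0,0,-0.6,0],
  [0,0,0,0],
])

```text
clock: 15.72
position: [485.4, 234.3, 173.9]
ee_rot: [-0.691, -0.15, 0.691, -0.15]
contact_force: [-0.0, -0.5, -0.5]
gripper_width: 13.5
```

Call:
drive_tool([
  [0,0,-0.4,0],
  [0,0,-0.4,0],
  [0,0,-0.4,0],
  [0,0,-0.4,0],
  [0,0,-0.4,0],
  [0,0,-0.4,0],
])

```text
clock: 16.22
position: [487.5, 235.3, 174.0]
ee_rot: [0.691, 0.15, -0.691, 0.15]
contact_force: [-0.0, -0.5, -1.0]
gripper_width: 13.5
```

Call:
drive_tool([
  [0,0,-0.4,0],
  [0,0,-0.4,0],
  [0,0,-0.4,0],
  [0,0,-0.4,0],
  [0,0,-0.4,0],
  [0,0,-0.4,0],
  [0,0,-0.4,0],
  [0,0,-0.4,0],
  [0,0,-0.4,0],
])

```text
clock: 16.97
position: [490.8, 236.8, 174.0]
ee_rot: [0.691, 0.15, -0.691, 0.15]
contact_force: [0.2, -0.1, -1.2]
gripper_width: 13.5
```

Call:
drive_tool([
  [0,0,-0.4,0],
  [0,0,-0.4,0],
  [0,0,-0.4,0],
  [0,0,-0.4,0],
  [0,0,-0.4,0],
  [0,0,-0.4,0],
])

```text
clock: 17.47
position: [493.0, 237.8, 174.0]
ee_rot: [0.691, 0.15, -0.691, 0.15]
contact_force: [0.1, 0.0, -1.6]
gripper_width: 13.2
```

```bash
python3 - <<'E'
from h import *
s=arm.read_state();C=cam("wrist",s);print(s["position"],s["contact_force"],s["wrist_torque"])
im=arm.get_image("wrist")[:,:,::-1].copy();cv2.imwrite("pics/w8.png",im)
c=cv2.resize(im[130:240,240:400],None,fx=5,fy=5,interpolation=2);cv2.imwrite("pics/w8c.png",c)
E
```

```text
[493.01408485 237.76852072 174.02816535] [ 0.14157149  0.01077643 -1.61385101] [-0.03131478 -0.02588453 -0.03296443]
```

View pics/w8c.png

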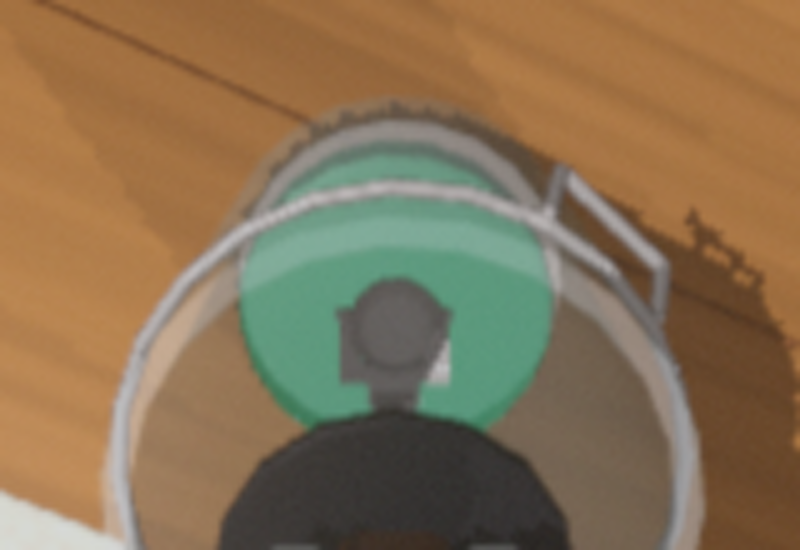

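The fork is under the head and centred: head at (397,323), tines either side at (345,330) and (443,330). I'll keep crawling in.

Call:
drive_tool([
  [0,0,-0.4,0],
  [0,0,-0.4,0],
  [0,0,-0.4,0],
  [0,0,-0.4,0],
  [0,0,-0.4,0],
  [0,0,-0.4,0],
  [0,0,-0.4,0],
  [0,0,-0.4,0],
  [0,0,-0.4,0],
  [0,0,-0.4,0],
])

```text
clock: 18.35
position: [496.7, 239.4, 174.0]
ee_rot: [0.691, 0.15, -0.691, 0.15]
contact_force: [0.1, 0.8, -0.5]
gripper_width: 13.1
```

Call:
drive_tool([
  [0,0,-0.4,0],
  [0,0,-0.4,0],
])

```text
clock: 18.52
position: [497.4, 239.7, 174.0]
ee_rot: [-0.691, -0.15, 0.691, -0.15]
contact_force: [0.7, -0.1, -1.2]
gripper_width: 13.2
```

```bash
python3 - <<'E'
from h import *
P=[]
for i in range(3):
    s=arm.read_state();P.append(s["contact_force"]);im=arm.get_image("wrist")
print(s["position"],np.mean(P,0),totool((498.9,239.6,174)));cv2.imwrite("pics/w9.png",im[:,:,::-1])
E
```

```text
[497.40069778 239.75090739 174.00417505] [ 0.14094285  0.25164488 -0.86324908] [-0.00949589  0.76258469 -1.331177  ]
```

Call:
drive_tool([
  [0,0,-0.4,0],
  [0,0,-0.4,0],
  [0,0,0,0],
  [-0.4,0,0,0],
  [-0.4,0,0,0],
  [-0.4,0,0,0],
  [-0.4,0,0,0],
  [-0.4,0,0,0],
  [-0.4,0,0,0],
  [-0.4,0,0,0],
])

```text
clock: 19.5
position: [498.1, 240.1, 176.8]
ee_rot: [0.691, 0.15, -0.691, 0.15]
contact_force: [-0.2, 0.2, -1.8]
gripper_width: 13.5
```

Call:
drive_tool([
  [-0.4,0,0,0],
  [-0.4,0,0,0],
  [-0.4,0,0,0],
  [-0.4,0,0,0],
  [-0.4,0,0,0],
  [0,0,0,0],
  [0,0,0,0],
])

```text
clock: 20.08
position: [498.1, 240.1, 178.8]
ee_rot: [0.691, 0.15, -0.691, 0.15]
contact_force: [0.5, 0.6, -1.3]
gripper_width: 13.5
```

```bash
python3 - <<'E'
from h import *
P=[]
for i in range(6):
    s=arm.read_state();P.append(np.r_[s["contact_force"],s["wrist_torque"]]);im=arm.get_image("wrist")
print(s["position"],np.mean(P,0).round(3),totool((498.9,239.6,174)),s["clock"]);cv2.imwrite("pics/w10.png",im[:,:,::-1])
E
```

```text
[498.06825357 240.07276467 178.78003411] [-3.000e-02  2.120e-01 -2.212e+00  5.000e-03 -1.000e-03  2.000e-03] [ 4.78837088  0.74868794 -0.58221782] 20.3333
```

Force is now -2.2 N, so the weight hangs on the fork. I'll centre it 0.7 mm and lift straight out.

Call:
drive_tool([
  [-0.5,0.3,0,0],
  [-1,0.4,0,0],
  [-2,0,0,0],
  [-4,0,0,0],
  [-5,0,0,0],
  [-5,0,0,0],
  [-5,0,0,0],
  [-5,0,0,0],
  [-5,0,0,0],
  [-5,0,0,0],
])

```text
clock: 21.22
position: [498.4, 239.4, 217.0]
ee_rot: [0.691, 0.15, -0.691, 0.15]
contact_force: [0.1, 0.5, -3.0]
gripper_width: 13.1
```

Call:
drive_tool([
  [-5,0,0,0],
  [-6,0,0,0],
  [-6,0,0,0],
  [-6,0,0,0],
  [-6,0,0,0],
  [-6,0,0,0],
  [-6,0,0,0],
  [-6,0,0,0],
  [-6,0,0,0],
  [-6,0,0,0],
])

```text
clock: 22.05
position: [498.3, 239.4, 275.9]
ee_rot: [-0.691, -0.15, 0.691, -0.15]
contact_force: [1.2, -0.3, -2.1]
gripper_width: 12.9
```

Call:
drive_tool([
  [-6,0,0,0],
  [-6,0,0,0],
  [-6,0,0,0],
  [-6,0,0,0],
  [-6,0,0,0],
  [-6,0,0,0],
  [-4,0,0,0],
  [-2,0,0,0],
  [-1,0,0,0],
  [0,0,0,0],
])

```text
clock: 22.88
position: [498.3, 239.4, 318.4]
ee_rot: [-0.691, -0.15, 0.691, -0.15]
contact_force: [1.0, 0.1, -1.8]
gripper_width: 13.2
```

```bash
python3 - <<'E'
from h import *
P=[]
for i in range(6):
    s=arm.read_state();P.append(np.r_[s["contact_force"],s["wrist_torque"]]);im=arm.get_image("wrist")
C=cam("wrist",s);print(s["position"],np.mean(P,0).round(3),s["clock"]);cv2.imwrite("pics/w11.png",im[:,:,::-1])
print(totool((473.4-1,2-1,0)))
h=cv2.cvtColor(im,cv2.COLOR_RGB2HSV);g=cv2.inRange(h,(65,60,40),(95,255,255));g[:,:220]=0;g[:,420:]=0
c=max(cv2.findContours(g,0,1)[0],key=cv2.contourArea);print(cv2.boundingRect(c),"weight c pred",proj(C,s["position"]+[1,.5,-116-3]))
E
```

```text
[498.25190495 239.35197325 317.97473391] [ 0.243  0.074 -2.215 -0.003  0.005  0.009] 23.1333
[318.15127386 206.29529549 121.94750503]
(289, 166, 61, 52) weight c pred [319.55814927 195.06785534]
```

Force is steady at -2.2 N and the weight hangs about 20 mm above the rim. I'll carry it smoothly over the coaster.

Call:
drive_tool([
  [0,0.9,0.5,0],
  [0,2.6,1.5,0],
  [0,4.3,2.6,0],
  [0,6,3.6,0],
  [0,8,4.7,0],
  [0,9.5,5.6,0],
  [0,9.5,5.6,0],
  [0,9.5,5.6,0],
  [0,9.5,5.6,0],
  [0,9.5,5.6,0],
])

```text
clock: 24.02
position: [489.6, 158.0, 318.5]
ee_rot: [0.691, 0.149, -0.691, 0.149]
contact_force: [-0.2, -0.1, -2.7]
gripper_width: 13.3
```

Call:
drive_tool([
  [0,9.5,5.6,0],
  [0,9.5,5.6,0],
  [0,9.5,5.6,0],
  [0,9.5,5.6,0],
  [0,9.5,5.6,0],
  [0,9.5,5.6,0],
  [0,9.5,5.6,0],
  [0,9.5,5.6,0],
  [0,9.5,5.6,0],
  [0,9.5,5.6,0],
])

```text
clock: 24.85
position: [477.9, 48.7, 318.3]
ee_rot: [0.691, 0.15, -0.691, 0.15]
contact_force: [0.4, -0.5, -3.0]
gripper_width: 13.5
```

Call:
drive_tool([
  [0,9,5.3,0],
  [0,7.5,4.5,0],
  [0,6,3.6,0],
  [0,4.4,2.6,0],
  [0,2.6,1.5,0],
  [0,1,0.6,0],
  [0,0,0,0],
  [0,0,0,0],
])

```text
clock: 25.52
position: [474.3, 14.7, 318.3]
ee_rot: [0.691, 0.15, -0.691, 0.15]
contact_force: [0.1, 0.2, -1.7]
gripper_width: 13.5
```

```bash
python3 - <<'E'
from h import *
P=[]
for i,n in enumerate(["wrist","scene","side","wrist"]):
    s=arm.read_state();P.append(s["contact_force"]);im=arm.get_image(n);cv2.imwrite(f"pics/{n}12.png",im[:,:,::-1])
C=cam("wrist",s);print(s["position"],np.mean(P,0).round(3),s["clock"])
h=cv2.cvtColor(im,cv2.COLOR_RGB2HSV);g=cv2.inRange(h,(65,60,40),(95,255,255));g[:,:220]=0;g[:,420:]=0
c=max(cv2.findContours(g,0,1)[0],key=cv2.contourArea);print("weight",cv2.boundingRect(c),"coaster pred",proj(C,(473,1,34)),proj(C,(473,61,34)),proj(C,(473,-59,34)))
t=np.radians(np.arange(0,360,10));
E
```

```text
[474.28147265  14.82744769 318.27379568] [ 0.177  0.115 -1.807] 25.6667
weight (289, 166, 61, 52) coaster pred [326.79230851 171.83129743] [291.14277756 155.73519578] [361.26828847 187.39752968]
```

View pics/wrist12.png

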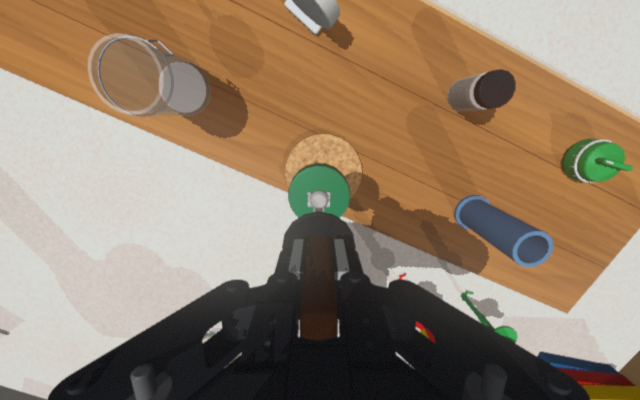

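The view shows the coaster centred near (323,172), the weight hanging level on the fork at (319,192), and the jar empty and still upright. I'll shift to the coaster centre and lower.

Call:
drive_tool([
  [0,1.0,1.3,0],
  [2,2.3,2.9,0],
  [4,2.2,2.8,0],
  [6,1.0,1.3,0],
  [8,0,0,0],
  [9,0,0,0],
  [10,0,0,0],
  [10,0,0,0],
  [10,0,0,0],
  [10,0,0,0],
])

```text
clock: 26.55
position: [469.2, 5.2, 248.0]
ee_rot: [-0.691, -0.15, 0.691, -0.15]
contact_force: [-0.5, -0.1, -1.3]
gripper_width: 13.4
```

Call:
drive_tool([
  [10,0,0,0],
  [10,0,0,0],
  [10,0,0,0],
  [9,0,0,0],
  [8,0,0,0],
  [7,0,0,0],
  [5,0,0,0],
  [3,0,0,0],
  [1,0,0,0],
  [0,0,0,0],
])

```text
clock: 27.38
position: [469.4, 5.2, 186.3]
ee_rot: [0.691, 0.15, -0.691, 0.15]
contact_force: [0.1, -0.1, -1.5]
gripper_width: 13.7
```

```bash
python3 - <<'E'
from h import *
P=[]
for i,n in enumerate(["scene","side","wrist","wrist"]):
    s=arm.read_state();P.append(s["contact_force"]);im=arm.get_image(n);cv2.imwrite(f"pics/{n}13.png",im[:,:,::-1])
C=cam("wrist",s);print(s["position"],np.mean(P,0).round(3),s["clock"])
h=cv2.cvtColor(im,cv2.COLOR_RGB2HSV);g=cv2.inRange(h,(65,60,40),(95,255,255));g[:,:220]=0;g[:,420:]=0
c=max(cv2.findContours(g,0,1)[0],key=cv2.contourArea);print("weight",cv2.boundingRect(c))
# coaster extents along the row through weight: hue/brightness of cork
for y in (120,130,140,150,160,170,180):print(y,[tuple(int(v) for v in h[y,x]) for x in range(230,420,14)])
E
```

```text
[469.69611244   5.24833875 186.79392469] [ 0.05   0.318 -1.735] 27.5333
weight (289, 166, 61, 52)
120 [(15, 153, 173), (15, 151, 174), (15, 152, 168), (15, 156, 168), (14, 155, 148), (14, 152, 151), (15, 153, 173), (15, 154, 171), (15, 157, 158), (15, 154, 169), (15, 152, 173), (15, 152, 173), (15, 158, 165), (15, 155, 173)]
130 [(15, 152, 174), (15, 152, 171), (15, 152, 175), (14, 157, 156), (14, 152, 158), (15, 153, 152), (14, 152, 149), (15, 154, 156), (15, 152, 178), (15, 153, 165), (15, 150, 170), (15, 156, 170), (15, 154, 174), (15, 155, 165)]
140 [(15, 151, 182), (15, 152, 180), (14, 150, 170), (15, 152, 158), (14, 153, 160), (16, 122, 190), (16, 123, 188), (16, 117, 211), (16, 115, 212), (15, 152, 174), (15, 154, 174), (15, 156, 162), (15, 154, 171), (15, 154, 172)]
150 [(15, 149, 173), (15, 150, 172), (15, 149, 182), (15, 150, 162), (16, 117, 210), (16, 124, 179), (16, 126, 176), (15, 125, 175), (15, 120, 195), (16, 120, 199), (15, 157, 164), (15, 154, 176), (14, 152, 168), (14, 152, 166)]
160 [(14, 145, 172), (15, 145, 176), (15, 146, 169), (16, 125, 177), (16, 120, 197), (16, 123, 185), (16, 120, 198), (16, 120, 195), (15, 120, 198), (16, 118, 207), (13, 153, 142), (15, 155, 164), (15, 157, 164), (15, 154, 176)]
170 [(15, 142, 180), (15, 142, 174), (15, 147, 177), (16, 122, 194), (15, 119, 189), (40, 86, 86), (71, 123, 139), (70, 122, 134), (15, 125, 149), (16, 121, 194), (16, 128, 179), (15, 152, 173), (15, 153, 165), (15, 156, 165)]
180 [(15, 136, 187), (15, 142, 182), (15, 140, 166), (17, 107, 214), (16, 118, 190), (70, 121, 139), (71, 122, 136), (71, 127, 133), (70, 127, 131), (19, 108, 213), (18, 108, 213), (15, 156, 172), (15, 153, 172), (14, 154, 151)]
```

```bash
python3 - <<'E'
from h import *
s=arm.read_state();C=cam("wrist",s);im=cv2.imread("pics/wrist13.png");h=cv2.cvtColor(cv2.GaussianBlur(im,(3,3),0),cv2.COLOR_BGR2HSV)
m=cv2.inRange(h,(10,95,100),(24,135,255));m[:125]=0;m[200:]=0;m[:,:255]=0;m[:,:][:,390:]=0
m=cv2.morphologyEx(m,cv2.MORPH_OPEN,np.ones((5,5)))
c=max(cv2.findContours(m,0,1)[0],key=cv2.contourArea);hull=cv2.convexHull(c)[:,0];print(cv2.boundingRect(c))
W=np.array([onz(C,p,34)[:2] for p in hull if p[1]<190]);A=np.c_[2*W,np.ones(len(W))];x=np.linalg.lstsq(A,(W**2).sum(1),rcond=None)[0]
print("coaster",x[:2],np.sqrt(x[2]+x[0]**2+x[1]**2),len(W),"weight c ~",s["position"][:2]+[1.1,.5])
E
```

```text
(264, 133, 110, 67)
coaster [468.43344343   5.72884832] 59.63723263294751 24 weight c ~ [470.72498913   5.72840036]
```

Coaster fit is (468.4,5.7) with radius 59.6 (must be 60), and the weight is within about 2.5 mm of its centre. Now I'll crawl down.

Call:
drive_tool([
  [1,0,0,0],
  [1,0,0,0],
  [1,0,0,0],
  [1,0,0,0],
  [1,0,0,0],
  [1,0,0,0],
  [1,0,0,0],
  [0.6,0,0,0],
  [0.4,0,0,0],
  [0.4,0,0,0],
])

```text
clock: 28.42
position: [469.4, 5.2, 177.9]
ee_rot: [-0.691, -0.15, 0.691, -0.15]
contact_force: [-0.6, -0.8, -2.2]
gripper_width: 13.3
```

Call:
drive_tool([
  [0.3,0,0,0],
  [0.3,0,0,0],
  [0.3,0,0,0],
  [0.3,0,0,0],
  [0.3,0,0,0],
  [0,0,0,0],
])

```text
clock: 28.92
position: [469.3, 5.2, 176.4]
ee_rot: [-0.691, -0.15, 0.691, -0.15]
contact_force: [-0.3, 0.7, -1.9]
gripper_width: 13.2
```

```bash
python3 - <<'E'
from h import *
P=[]
for i in range(6):
    s=arm.read_state();P.append(np.r_[s["position"],s["contact_force"]]);im=arm.get_image("wrist")
print(np.mean(P,0).round(2),P[-1][:3],s["clock"])
E
```

```text
[ 4.6934e+02  5.1600e+00  1.7641e+02  5.0000e-02  2.3000e-01 -1.7200e+00] [469.35294541   5.17052146 176.42091116] 29.1667
```

Call:
drive_tool([
  [0.3,0,0,0],
  [0.3,0,0,0],
  [0.3,0,0,0],
  [0.3,0,0,0],
  [0.3,0,0,0],
])

```text
clock: 29.63
position: [469.4, 5.1, 175.1]
ee_rot: [0.691, 0.15, -0.691, 0.15]
contact_force: [-0.3, -0.3, -0.2]
gripper_width: 13.1
```

Call:
drive_tool([
  [0.3,0,0,0],
  [0.3,0,0,0],
  [0.3,0,0,0],
  [0,0,0,0],
])

```text
clock: 29.97
position: [469.4, 5.1, 174.0]
ee_rot: [0.691, 0.15, -0.691, 0.15]
contact_force: [0.3, -0.2, 0.7]
gripper_width: 13.4
```

```bash
python3 - <<'E'
from h import *
P=[]
for i in range(6):
    s=arm.read_state();P.append(np.r_[s["position"],s["contact_force"]]);im=arm.get_image("wrist")
print(np.mean(P,0).round(2),np.round(P,1)[:,5],s["clock"])
E
```

```text
[ 4.6936e+02  5.1300e+00  1.7403e+02 -1.8000e-01 -4.9000e-01 -9.0000e-02] [ 0.7 -0.7 -0.6  0.4 -0.1 -0.3] 30.2167
```

Call:
drive_tool([
  [-0.3,0,0,0],
  [0,0,0,0],
  [0,0,0.3,0],
  [0,0,0.4,0],
  [0,0,0.4,0],
  [0,0,0.4,0],
  [0,0,0.4,0],
  [0,0,0.4,0],
  [0,0,0.4,0],
])

```text
clock: 31.02
position: [466.9, 4.0, 174.3]
ee_rot: [0.691, 0.15, -0.691, 0.15]
contact_force: [0.7, -0.3, -1.9]
gripper_width: 13.4
```

```bash
python3 - <<'E'
from h import *
P=[]
for i in range(5):
    s=arm.read_state();P.append(np.r_[s["position"],s["contact_force"]]);im=arm.get_image("wrist")
print(np.mean(P,0).round(2),s["clock"])
def bb(im):
    h=cv2.cvtColor(im,cv2.COLOR_RGB2HSV);g=cv2.inRange(h,(65,60,40),(95,255,255));g[:,:220]=0;g[:,420:]=0
    return cv2.boundingRect(max(cv2.findContours(g,0,1)[0],key=cv2.contourArea))
print(bb(im))
E
```

```text
[ 4.6685e+02  4.0200e+00  1.7433e+02 -5.0000e-02  6.0000e-02 -1.3400e+00] 31.2167
(289, 164, 61, 53)
```

The weight stays put in the image as the fork backs off. I'll continue backing out.

Call:
drive_tool([
  [0,0,0.5,0],
  [0,0,0.5,0],
  [0,0,0.5,0],
  [0,0,0.5,0],
  [0,0,0.5,0],
  [0,0,0.5,0],
  [0,0,0.5,0],
  [0,0,0.5,0],
  [0,0,0.5,0],
  [0,0,0.5,0],
])

```text
clock: 32.1
position: [462.3, 2.0, 174.3]
ee_rot: [0.691, 0.15, -0.691, 0.15]
contact_force: [-0.0, -0.1, -0.0]
gripper_width: 13.3
```

Call:
drive_tool([
  [0,0,0.6,0],
  [0,0,0.8,0],
  [0,0,1.2,0],
  [0,0,1.6,0],
  [0,0,2,0],
  [0,0,2,0],
  [0,0,2,0],
  [0,0,2,0],
  [0,0,1.5,0],
  [0,0,0.5,0],
])

```text
clock: 32.93
position: [449.1, -4.0, 174.3]
ee_rot: [-0.691, -0.15, 0.691, -0.15]
contact_force: [0.4, 0.4, -2.0]
gripper_width: 13.3
```

```bash
python3 - <<'E'
from h import *
P=[]
for i in range(4):
    s=arm.read_state();P.append(np.r_[s["position"],s["contact_force"]]);im=arm.get_image("wrist")
cv2.imwrite("pics/w15.png",im[:,:,::-1]);C=cam("wrist",s);print(np.mean(P,0).round(2),s["clock"])
h=cv2.cvtColor(im,cv2.COLOR_RGB2HSV);g=cv2.inRange(h,(65,60,40),(95,255,255));g[:,:220]=0;g[:,420:]=0
c=max(cv2.findContours(g,0,1)[0],key=cv2.contourArea);e=cv2.fitEllipse(cv2.convexHull(c));print(cv2.boundingRect(c),e,onz(C,e[0],56))
k=onz(C,(e[0][0],e[0][1]),56);print("pred knob px",proj(C,[*k[:2],70.5]))
E
```

```text
[ 4.4925e+02 -3.9700e+00  1.7435e+02  1.2000e-01  1.4000e-01 -6.0000e-01] 33.0833
(288, 143, 62, 60) ((318.532470703125, 173.35841369628906), (61.0344352722168, 62.25389099121094), 124.82882690429688) [469.71977401   6.49789136  56.        ]
pred knob px [318.56277107 176.42753635]
```

The weight stands at (469.7,6.5), within 2 mm of the coaster's centre, and the fork is clear. I'll lift and return to the tube.

Call:
drive_tool([
  [-4,0,0,0],
  [-10,0,0,0],
  [-20,0,0,0],
  [-25,0,0,0],
  [-25,0,0,0],
  [-25,0,0,0],
  [-25,0,0,0],
  [-20,0,0,0],
  [-8,0,0,0],
  [0,0,0,0],
])

```text
clock: 33.97
position: [450.3, -3.7, 338.3]
ee_rot: [0.693, 0.15, -0.689, 0.15]
contact_force: [0.5, 0.6, -0.8]
gripper_width: 12.9
```

Call:
drive_tool([
  [0,15,2.7,0],
  [0,28,5,0],
  [0,30,5.4,0],
  [0,30,5.4,0],
  [0,30,5.4,0],
  [0,30,5.4,0],
  [0,30,5.4,0],
  [0,25,4.4,0],
  [0,15,2.7,0],
  [0,8.6,1.5,0],
])

```text
clock: 34.8
position: [509.5, -243.3, 333.5]
ee_rot: [-0.69, -0.15, 0.693, -0.148]
contact_force: [-0.0, 0.1, -1.2]
gripper_width: 13.2
```

Call:
drive_tool([
  [0,0,0,0],
  [0,0,0,0],
  [0,0,0,0],
  [0,0,0,0],
  [0,0,0,0],
  [0,0,0,0],
  [0,0,0,0],
  [0,0,0,0],
])

```text
clock: 35.47
position: [509.9, -241.5, 336.5]
ee_rot: [0.691, 0.15, -0.691, 0.15]
contact_force: [-0.3, 0.1, -0.7]
gripper_width: 12.9
```

```bash
python3 - <<'E'
from h import *
P=[]
for i in range(4):
    s=arm.read_state();P.append(np.r_[s["position"],s["contact_force"]]);im=arm.get_image("wrist")
cv2.imwrite("pics/w16.png",im[:,:,::-1]);print(np.round(P,2)[:,:3],s["clock"],s["gripper_width"],s["ee_rot"],totool((509.4,-242.0,175.6)))
E
```

```text
[[ 509.88 -241.46  336.51]
 [ 509.89 -241.56  336.45]
 [ 509.88 -241.64  336.42]
 [ 509.89 -241.7   336.35]] 35.6167 12.942329897450877 [ 0.69113114  0.1496251  -0.69105824  0.14962815] [1.60715330e+02 5.20347317e-02 5.31872832e-01]
```

Call:
drive_tool([
  [0,0,0.5,0],
  [10,0,0,0],
  [15,0,0,0],
  [12,0,0,0],
  [6,0,0,0],
  [2,0,0,0],
  [0,0,0,0],
  [0,0,0,0],
  [0,0,0,0],
  [0,0,0,0],
])

```text
clock: 36.5
position: [509.8, -242.1, 292.1]
ee_rot: [0.692, 0.149, -0.691, 0.15]
contact_force: [-0.1, 0.5, -0.8]
gripper_width: 13.1
```

```bash
python3 - <<'E'
from h import *
im=0
for i in range(4):
    s=arm.read_state();print(s["position"].round(2),totool((509.4,-242.0,175.6)).round(2));im=arm.get_image("wrist")
cv2.imwrite("pics/w17.png",im[:,:,::-1]);C=cam("wrist",s)
h=cv2.cvtColor(im,cv2.COLOR_RGB2HSV);u=proj(C,(510.2,-242.2,164));b=cv2.inRange(h,(100,60,60),(125,255,255));x,y=map(int,u);m=np.zeros_like(b);m[y-60:y+35,x-45:x+45]=b[y-60:y+35,x-45:x+45]
print("rim pred",u,"blue box",cv2.boundingRect(max(cv2.findContours(m,0,1)[0],key=cv2.contourArea)),[proj(C,(510.2+24*dx,-242.2+24*dy,164)).round(1).tolist() for dx,dy in((.412,-.911),(-.412,.911),(.911,.412))])
E
```

```text
[ 509.75 -242.09  292.07] [116.47  -0.34   0.42]
[ 509.69 -242.05  291.95] [116.35  -0.25   0.37]
[ 509.63 -242.04  291.86] [116.25  -0.21   0.3 ]
[ 509.56 -242.    291.71] [116.11  -0.12   0.22]
rim pred [319.95371378 193.52001221] blue box (306, 172, 39, 42) [[343.8, 193.6], [296.1, 193.5], [320.0, 169.9]]
```

Call:
drive_tool([
  [2,0,0,0],
  [4,0,0,0],
  [6,0,0,0],
  [6,0,0,0],
  [6,0,0,0],
  [6,0,0,0],
  [6,0,0,0],
  [6,0,0,0],
  [4,0,0,0],
  [2,0,0,0],
])

```text
clock: 37.53
position: [509.1, -241.9, 242.4]
ee_rot: [-0.691, -0.15, 0.692, -0.149]
contact_force: [0.1, 0.8, -0.4]
gripper_width: 12.8
```

Call:
drive_tool([
  [4,0,0,0],
  [7,0,0,0],
  [8,0,0,0],
  [8,0,0,0],
  [8,0,0,0],
  [8,0,0,0],
  [8,0,0,0],
  [6,0,0,0],
  [4,0,0,0],
  [2,0,0,0],
])

```text
clock: 38.37
position: [509.2, -242.0, 179.5]
ee_rot: [-0.691, -0.15, 0.691, -0.149]
contact_force: [0.0, 0.7, -0.3]
gripper_width: 13.2
```

Call:
drive_tool([
  [0,0,0,0],
  [0,0,0,0],
  [0,0,0,0],
])

```text
clock: 38.62
position: [509.8, -242.1, 180.8]
ee_rot: [0.691, 0.149, -0.691, 0.15]
contact_force: [0.6, -0.1, -1.5]
gripper_width: 13.5
```

```bash
python3 - <<'E'
from h import *
P=[]
for i in range(3):
    s=arm.read_state();P.append(s["contact_force"]);arm.get_image("scene")
print(s["position"].round(2),totool((509.4,-242.0,175.6)).round(2),np.mean(P,0))
E
```

```text
[ 509.67 -242.06  180.78] [ 5.13 -0.14  0.2 ] [ 0.51947035  0.16494229 -0.80433635]
```

Down the last 5 mm, gently onto the rim.

Call:
drive_tool([
  [0.8,0,0,0],
  [0.8,0,0,0],
  [0.8,0,0,0],
  [0.6,0,0,0],
  [0.5,0,0,0],
  [0.5,0,0,0],
  [0.4,0,0,0],
  [0.4,0,0,0],
])

```text
clock: 39.43
position: [509.4, -242.0, 175.6]
ee_rot: [-0.691, -0.15, 0.691, -0.15]
contact_force: [-0.0, 0.2, 1.1]
gripper_width: 13.3
```

Call:
drive_tool([
  [0.3,0,0,0],
  [0,0,0,0],
])

```text
clock: 39.6
position: [509.4, -242.0, 175.6]
ee_rot: [0.691, 0.15, -0.691, 0.15]
contact_force: [-0.7, 0.9, 0.9]
gripper_width: 13.1
```

```bash
python3 - <<'E'
from h import *
P=[]
for i in range(4):
    s=arm.read_state();P.append(s["contact_force"]);arm.get_image("scene")
print(s["position"].round(2),totool((509.4,-242.0,175.6)).round(2),np.mean(P,0))
E
```

```text
[ 509.43 -242.    175.56] [-0.05 -0.02  0.04] [-0.89481336  0.57600484  1.52038516]
```

The collar is seated on the rim (+1.5 N) at the original pose. I'll release and rise.

Call:
drive_tool([
  [0,0,0,0],
  [0,0,0,0],
  [0,0,0,0],
  [0,0,0,0],
  [0,0,0,0],
  [0,0,0,0],
], grip=50)

```text
clock: 40.3
position: [509.5, -242.0, 175.1]
ee_rot: [-0.691, -0.15, 0.691, -0.15]
contact_force: [1.0, 0.4, 0.0]
gripper_width: 49.9
```

Call:
drive_tool([
  [-4,0,0,0],
  [-12,0,0,0],
  [-20,0,0,0],
  [-25,0,0,0],
  [-25,0,0,0],
  [-25,0,0,0],
  [-25,0,0,0],
  [-20,0,0,0],
  [-8,0,0,0],
  [0,0,0,0],
])

```text
clock: 41.13
position: [510.2, -242.2, 341.6]
ee_rot: [0.693, 0.149, -0.69, 0.15]
contact_force: [-0.0, 0.6, 0.7]
gripper_width: 49.9
```

Call:
drive_tool([
  [0,-12,6,0],
  [0,-20,10,0],
  [0,-20,10,0],
  [0,-20,10,0],
  [0,-20,10,0],
  [0,-12,6,0],
  [0,0,0,0],
  [0,0,0,0],
  [0,0,0,0],
  [0,0,0,0],
])

```text
clock: 41.97
position: [419.5, -169.1, 338.4]
ee_rot: [-0.691, -0.15, 0.692, -0.149]
contact_force: [-0.4, 0.3, -0.4]
gripper_width: 50.1
```

```bash
python3 - <<'E'
from h import *
for n in("scene","side","wrist"):
    s=arm.read_state();im=arm.get_image(n)[:,:,::-1].copy();cv2.imwrite(f"pics/{n}20.png",im)
    if n!="wrist":
        a=cv2.imread(f"pics/{n}0.png").astype(int);d=(abs(im.astype(int)-a).max(2)>45).astype(np.uint8)
        d=cv2.morphologyEx(d,cv2.MORPH_OPEN,np.ones((2,2)));print(n,[cv2.boundingRect(c) for c in cv2.findContours(d,0,1)[0] if cv2.contourArea(c)>8])
        C=cam(n);print({k:proj(C,p).round(0).tolist() for k,p in dict(handle=(510,-242,200),rim=(510,-242,164),coaster=(469,6,34),jar=(499,240,90),therm=(610,150,70)).items()})
print(s["position"],s["clock"],s["contact_force"])
C=cam("wrist",s);h=cv2.cvtColor(im,cv2.COLOR_BGR2HSV)
print("pred",proj(C,(469.7,6.5,56)),proj(C,(510,-242,238)),proj(C,(510,-242,164)),proj(C,(499,240,156)))
g=cv2.inRange(h,(65,60,40),(80,255,255))
for c in cv2.findContours(g,0,1)[0]:
    if cv2.contourArea(c)>200:
        e=cv2.fitEllipse(cv2.convexHull(c));print(cv2.boundingRect(c),np.round(e[1],1),onz(C,e[0],56).round(1))
E
```

```text
scene [(162, 219, 90, 47), (315, 209, 21, 18), (244, 200, 10, 6), (382, 194, 18, 16), (243, 183, 5, 4), (243, 167, 19, 5), (257, 159, 19, 8), (164, 154, 78, 70), (278, 133, 3, 7), (282, 119, 125, 36), (218, 63, 95, 93), (300, 51, 9, 14), (273, 32, 29, 23), (241, 32, 6, 15), (411, 0, 42, 85), (410, 0, 6, 12), (282, 0, 60, 47)]
{'handle': [256.0, 212.0], 'rim': [257.0, 221.0], 'coaster': [325.0, 218.0], 'jar': [390.0, 190.0], 'therm': [385.0, 223.0]}
side [(151, 352, 63, 48), (236, 336, 107, 64), (194, 322, 16, 29), (368, 318, 74, 81), (383, 315, 42, 36), (187, 307, 13, 24), (326, 299, 50, 57), (320, 298, 10, 13), (130, 296, 30, 19), (353, 290, 18, 20), (375, 283, 6, 4), (131, 280, 14, 13), (334, 273, 5, 7), (164, 273, 6, 6), (328, 254, 6, 3), (99, 241, 10, 12), (303, 224, 20, 19), (22, 208, 133, 192), (276, 193, 8, 3), (267, 193, 8, 5), (48, 175, 9, 8), (91, 172, 98, 112), (32, 170, 15, 18), (52, 169, 9, 9), (0, 118, 44, 91), (65, 104, 51, 84), (0, 61, 21, 44), (315, 49, 63, 128), (51, 34, 79, 67), (227, 25, 13, 4), (214, 25, 12, 3), (199, 24, 9, 3), (64, 23, 26, 12), (104, 18, 6, 3), (295, 8, 34, 39), (0, 4, 69, 57), (305, 0, 24, 15), (297, 0, 6, 6), (175, 0, 14, 26), (109, 0, 14, 16), (85, 0, 19, 13)]
{'handle': [387.0, 223.0], 'rim': [385.0, 235.0], 'coaster': [309.0, 234.0], 'jar': [273.0, 183.0], 'therm': [316.0, 188.0]}
[ 419.52495537 -169.13332025  338.54567273] 42.0667 [ 0.24479506 -0.02324041 -0.35148326]
pred [220.81195598  84.40453891] [440.75789787 143.22992901] [412.72993176 137.35507003] [-40.75721753 -68.71786378]
(201, 63, 42, 45) [40.5 46. ] [469.6   5.1  56. ]
(491, 46, 44, 42) [40.4 44. ] [ 659.  -354.5   56. ]
```

```bash
python3 -c "
from bench import arm;print(arm.job_done())"
```

```text
the job is handed in; nothing more can be done
None
```

The job is done and handed in at about 42 s of the 72 s allowed; no verdict was reported. I lifted the picker out of its tube and felt down at about 5 mm/s. The fork touched the weight's disc at about 5 N. I slid it under the knob, lifted the weight straight out, set it on the coaster at a crawl, backed the fork off and hung the picker back at its original pose.

**Last checks**
- **Weight:** it stands upright at about (469.6, 5.1) mm, with the coaster's fitted centre at (468.4, 5.7). The disc is 62 mm across and the coaster 120 mm, so it lies wholly on it.
- **Picker:** I released it at the same pose I gripped it, and the scene picture there matches the one from the start.
- **Jar and other shelf things:** in the scene picture the only changes at the jar and coaster are where the weight left and where it now sits. I did not check the side picture as closely, because the arm's own motion changed much of it.
- **Robot:** the arm and gripper are clear of everything.

**What disagreed:** the rough picture-based estimates of the fork's height differed by several millimetres, from about -2 to +6. The touch settled it at nearly zero extension. Force noise of about 0.7 N left the unloading on the coaster somewhat unclear. I confirmed it by seeing the weight stay put as the fork backed away.

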